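Put the hanging board away in the leaning rack

TASK

Lift the bamboo board off the two-pronged hanger and slide it, handle hole at the top, down into the leaning slot of the wooden board rack until it is fully home and centred sideways, then let go. The slotted block has been slid some way nearer or farther on its base, so look or feel for the slot and do not ram the board against it. Leave the tape dispenser, pen pot and clothes peg where they are.

Things in the scene. Friction and masses are not known exactly. Their poses are not given: they have to be found in the camera images.
- board: Bamboo board 12 thick (its x) x 140 wide (y) x 170 tall (z), 0.2 kg, both faces alike. Origin: centre of its lower edge; z points up to the handle end. A handle hole 96 wide (y) x 24 tall runs through at z 118 to 142, so a bar 28 tall spans the top. At the start it hangs upright by that bar on the hanger's prongs, y parallel to the hanger's y within 0.03 rad.
- board_top (a point): Centre of the board's top edge, 170 mm up its z. Here the top bar can be pinched across its 12 mm from above, between the prongs.
- hanger: Fixed hanger; origin on the counter. Wooden foot plate (x -55 to 95, y -80 to 80, 12 thick), two chrome rods 6 mm thick at y = -30 and +30: each rises at x = 70, bends and runs level towards -x as a prong. Nothing stands higher than the prong tips. The board hangs at x of about -20.
- prong_end (a point): Midway between the two prong ends: hanger x = -55, at the height of the prongs' upper side, 200 mm above the counter. The prongs end here in upturned tips 8 mm higher than that, so the board must be raised 9 to 17 mm and drawn off towards the hanger's -x, clear of the tips.
- rack: Fixed wooden board rack; origin on the counter, centre of its base, 200 (x) x 150 (y) x 12. On it a wooden block holds one straight slot along y, 150 long, open at its ends, 14.5 wide, leaning 30 degrees: up out of the slot is u = (-0.5, 0, 0.866), across it n = (0.866, 0, 0.5) in rack axes. Board home: its lower edge lies on the slot's floor.
- slot_mid (a point): Centre of the slot's flat floor (square to u) if the block stood at its middle setting: rack x 40, z 45 mm. The block really stands d = -12 to +12 mm from there along rack x, not told: find it by camera or touch. Back rest on the -x side: reaches 95 mm up u. Lip on the +x side: 30 mm, with a bevel 37 mm up. Both 10 thick; the rest can be felt above the lip.
- dispenser: Bystander: chrome lever-arm tape dispenser, 140 (x) x 68 x 90 tall, origin at its underside.
- penpot: Bystander: bamboo pen pot with markers, 76 diameter, 150 tall with the markers, origin at its underside.
- peg: Bystander: teal plastic clothes peg, 75 (x) x 14 x 15 tall, origin at its underside.
There are look-alikes about, which are no part of the job. What is shaped like the hanger but black or green is not meant.

How it is judged (in metres and radians):
On the way:
1. the board is lifted off and held clear of the prongs (x of board_top in the frame of hanger below -0.064 m and contact force between board and hanger below 0.1 N and contact force between board and the fingers above 1 N and height (world z) of board above 0.04 m), for 0.1 s.
At the end, for the whole second after the job is handed in: The board stands in the leaning slot, handle end up, leaning with the slot (23 to 38 degrees, top towards the rack's -x), lower edge within 5 mm of the slot floor's height, centred along the slot within 20 mm, square within 0.1 rad, resting on the rack, released and at rest (z of board in the frame of rack between 0.04 and 0.05 m and x of board in the frame of rack between 0.022 and 0.058 m and y of board in the frame of rack between -0.02 and 0.02 m and x of board_top in the frame of rack below -0.015 m and angle between board's own z axis and vertical between 0.4 and 0.66 rad and angle between the y axis of board and the y axis of rack, either way round below 0.1 rad and contact force between board and rack above 0.3 N and linear speed of board below 0.02 m/s and angular speed of board below 0.1 rad/s); the robot touches nothing.
It fails at once if dispenser pushed more than 30 mm from its place (distance of dispenser from where it was at the start of the episode above 0.03 m).
It fails at once if penpot pushed more than 30 mm from its place (distance of penpot from where it was at the start of the episode above 0.03 m).
It fails at once if peg pushed more than 30 mm from its place (distance of peg from where it was at the start of the episode above 0.03 m).
It fails at once if the board is rammed against the rack (over 70 N) (contact force between board and rack above 70 N).
It also fails if it takes over 61 s, if anything falls off the work surface, if the arm or the gripper's body presses on something with over 40 N, if the wrist force passes 120 N, or if a joint passes its speed limit or range.

ROBOT

A 7-joint arm with a two-finger parallel gripper is mounted at the origin on the work surface. World frame = base frame: x ahead of the robot, y to its left, z up, the work surface at z = 0. Lengths are in m, angles in degrees, forces in N, time in s.
With the tool pointing down it reaches from about 0.4 to 0.9 m from the base axis. Payload 5.6 kg.
Tool frame: the origin (TCP) lies on the centre line of the jaws, within the pads' length; the fingertips stand ahead of it and the grasp point (between the pads) lies 3 mm ahead of it (bot.nose_length is the z of the fingertips in the tool frame, in m); z points along the fingers, y is the line along which they close (so a half turn about z gives the same grasp; the last joint's range is limited). The gripper opens to 92 mm and grips with 3 to 60 N. Pads are 20 mm wide; open, the fingers measure 128 mm over their backs; the gripper's body (75 mm by 189 mm) begins 69 mm behind the grasp point.
Start: joints at [-70.646, 26.786, -0.665, 91.828, 0.344, 61.387, -3.226], TCP at [0.242, 0.603, 0.237] pointing down, gripper open.
Joint ranges: [-144.91, 144.91], [-17.63, 115.5], [-89.93, 88.59], [15.96, 139.68], [-74.01, 254.01], [8.47, 105.57], [-167.45, 167.45]. Speed limits (degrees/s): [147.25, 147.25, 180, 180, 180, 180, 180].

INTERFACE

Orientations are given as [roll, pitch, yaw] about the fixed x, y, z axes, in that order (R = Rz(yaw) Ry(pitch) Rx(roll)).
In Python, from plant import bot, optics, job gives the robot as it stands.
- The arm moves only by the tool arm_command, never from a script. Its arguments are lists of equal length, an entry for each row: "linear": the shift along the tool's x, y, z in cm, a list of three; "roll": the turn about the tool's z in rad; "hand": the opening, from 0 (shut) to 1 (fully open). In form: {"linear": [[x, y, z], ...], "roll": [roll, ...], "hand": [hand, ...]}. A call has 1 to 8 rows; each row is the pose to reach, as a shift and turn from the pose commanded when the call began, along the tool's axes at that moment; what a row does not reach only later rows make up. A row lasts 1/12 s, in which the tool goes at most 41.7 mm and 7.16 degrees, less where a joint would pass 70% of its speed; a pose out of reach is approached as far as the arm can. A call with a gripper value outside its range is refused whole. The fingers move at their own pace and stop on an object; "squeeze" is the grip in N (left out, the last holds). Time passes only in rows, so rows that repeat a pose let the fingers close. It gives the time, the measured TCP pose, the force, the opening and the grip force at its end, in the units of the state.
- bot.read_state(): the state, without advancing time (a new reading comes with each control period).
- optics.camera(name): name is "side" or "top"; returns the picture (400x640x3 uint8, blue, green, red); there is no depth.
- optics.camera_params(name): a dict with "fovy" (degrees; the focal length in pixels is half the picture's height over the tangent of half this angle, whatever the lens; pixels are square), "cx", "cy" (the principal point, pixels), "rvec" (rotation vector, rad) and "tvec" (3), from world to camera coordinates, as OpenCV has them. Camera axes: x right, y down, z forward; pixel columns grow to the right and rows downward; lengths in m; the calibration is good to about 2 mm. A picture is of the moment at which its call begins. camera_params takes no time and is no camera call.
- job.sign_off(): hands the job in; it is judged then, once.
Trained networks look in the newest picture that a camera, given by its name, has taken for a name from the list of things; names that differ only in an ending like _2 or _b are one class to them, and where a whole thing is asked for, a point or a joint stands for the part that bears it (a point fixed in the world has none). Each returns a list of dicts, best first, with "confidence" (0 to 1); they miss things now and then, are a little off and sometimes report something else, mostly with a low value. They report only what shows in the picture. A call takes as long as a camera call. They do not tell look-alikes from the thing itself.
- optics.recognise(camera, target): "box" ([centre column, centre row, width, height] in pixels, round what is visible of it).
- optics.trace(camera, target): "mask" (400x640 bool, what is visible of it) and "box" ([centre column, centre row, width, height] in pixels, round what is visible of it).
The state is a dict: "time": time; "joint_pos": joint angles; "joint_vel": joint speeds; "joint_efforts": joint torques, N m; "eef_pos": TCP position; "ee_rot": TCP orientation; "contact_force": force on the tool from outside, world axes, zero at the start; "ft_torque": the same for the moment, N m; "opening": opening from 0.0 (shut) to 1.0 (fully open); "finger_force": force on a finger pad.
Only numpy, scipy, OpenCV 4.12 (cv2) and the standard library are available. Lean on these libraries where they do the work, as an engineer would, in place of code of your own. Each camera call takes 0.05 s, during which the arm holds its last target. There are 200 camera calls.

## Working session

There is one attempt and no reset: what is moved stays moved. The work goes in short steps, Python scripts to look and compute and a tool call to move; the robot and the scene stay as the last step left them, time stands still between calls to the robot, and variables do not carry over. Pictures are saved under pics/ and viewed, at most 10 in all, crops included, and the job is handed in when it is done.

Besides the shell and the picture viewer there is one more tool, called after "Request:" as name(argument=value, ...), one argument or row to a line, values as JSON. arm_command: Moves the arm, as the interface text tells. Its arguments: {"type":"object","properties":{"linear":{"type":"array"},"roll":{"type":"array"},"hand":{"type":"array"},"squeeze":{"type":"number"}},"required":["linear","roll","hand"]}

```bash
mkdir -p pics; ls; cat > h.py <<'E'
import numpy as np,cv2
from plant import bot,optics,job
def cam(n):
    p=optics.camera_params(n);f=200/np.tan(np.radians(p['fovy'])/2)
    K=np.array([[f,0,p['cx']],[0,f,p['cy']],[0,0,1]]);R=cv2.Rodrigues(np.array(p['rvec'],float))[0];t=np.array(p['tvec'],float).reshape(3)
    return K,R,t
def proj(n,X):
    K,R,t=cam(n);q=(np.atleast_2d(X)@R.T+t)@K.T;return q[:,:2]/q[:,2:]
def ray(n,px):
    K,R,t=cam(n);d=R.T@np.linalg.inv(K)@np.array([px[0],px[1],1.]);return -R.T@t,d/np.linalg.norm(d)
def atz(n,px,z):
    c,d=ray(n,px);return c+d*(z-c[2])/d[2]
def tri(a,pa,b,pb):
    c1,d1=ray(a,pa);c2,d2=ray(b,pb)
    s=np.linalg.lstsq(np.stack([d1,-d2],1),c2-c1,rcond=None)[0]
    p,q=c1+s[0]*d1,c2+s[1]*d2;return (p+q)/2,np.linalg.norm(p-q)
np.set_printoptions(precision=4,suppress=True)
E
python3 - <<'E'
from h import *
print(bot.read_state(),bot.nose_length)
for n in('side','top'):
    cv2.imwrite(f'pics/{n}0.png',optics.camera(n))
    K,R,t=cam(n);print(n,K[0,0],-R.T@t,R[2])
    for k in('board','hanger','rack','dispenser','penpot','peg'):
        print(n,k,[(np.round(d['box']).tolist(),round(d['confidence'],2)) for d in optics.recognise(n,k)])
E
```

```text
pics
{'time': 0.0, 'joint_pos': array([-70.646 ,  26.8354,  -0.6633,  91.8783,   0.3437,  61.3855,
        -3.2266]), 'joint_vel': array([ 0.0347,  0.0315, -0.0735,  0.0523,  0.0502, -0.0787, -0.0595]), 'joint_efforts': array([ -0.0001, -52.0559,  -0.0125, -24.3757,  -0.0567,   0.0169,
         0.0001]), 'eef_pos': array([0.2415, 0.6029, 0.2357]), 'ee_rot': array([-179.903 ,    0.0075,  158.1764]), 'contact_force': array([ 0.0734, -0.6759, -0.4709]), 'ft_torque': array([0.0162, 0.0294, 0.0395]), 'finger_force': 0.0, 'opening': 1.000124467733425} 0.022
side 372.6080164335849 [0.2042 0.4062 0.7487] [ 0.389  -0.6216 -0.6799]
side board [([334.0, 164.0, 45.0, 76.0], 0.79)]
side hanger [([420.0, 227.0, 96.0, 107.0], 0.94), ([415.0, 152.0, 73.0, 79.0], 0.76), ([326.0, 173.0, 69.0, 90.0], 0.71)]
side rack [([190.0, 340.0, 123.0, 117.0], 0.62)]
side dispenser [([283.0, 259.0, 53.0, 61.0], 0.7)]
side penpot [([216.0, 226.0, 42.0, 61.0], 0.63)]
side peg [([339.0, 307.0, 33.0, 19.0], 0.83)]
top 503.7997056123377 [ 0.2538 -0.0992  1.5629] [ 0.1933 -0.0202 -0.9809]
top board [([368.0, 163.0, 54.0, 28.0], 0.69)]
top hanger [([443.0, 219.0, 63.0, 57.0], 0.76), ([368.0, 164.0, 58.0, 60.0], 0.66), ([355.0, 259.0, 58.0, 60.0], 0.64)]
top rack [([200.0, 166.0, 62.0, 59.0], 0.78)]
top dispenser [([280.0, 179.0, 23.0, 38.0], 0.95)]
top penpot [([269.0, 120.0, 28.0, 29.0], 0.87), ([283.0, 179.0, 24.0, 42.0], 0.47)]
top peg []
```

View pics/side0.png

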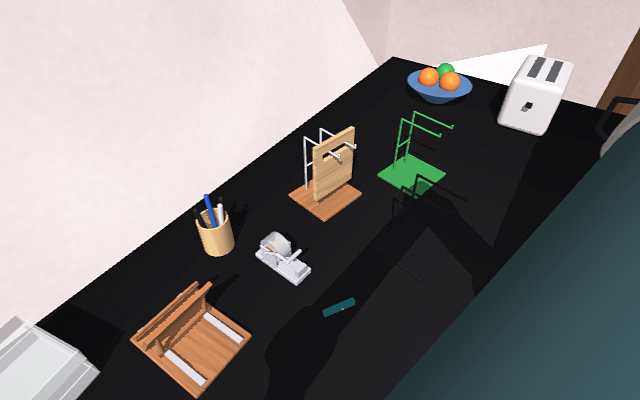

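View pics/top0.png

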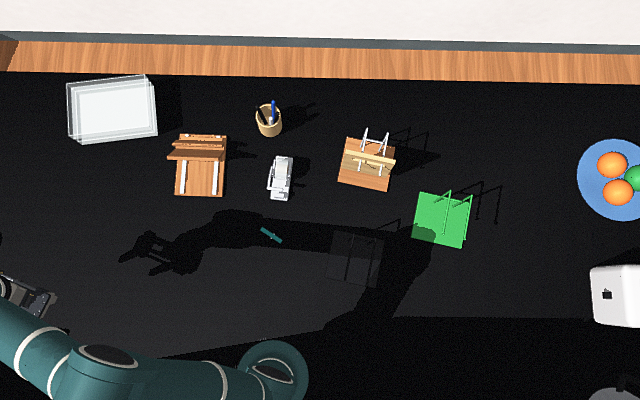

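```bash
python3 - <<'E'
from h import *
S=cv2.imread('pics/side0.png');T=cv2.imread('pics/top0.png')
def c(I,x,y,w,h,s):return cv2.resize(I[y:y+h,x:x+w],None,fx=s,fy=s,interpolation=cv2.INTER_CUBIC)
a=np.hstack([c(S,122,272,135,128,3)[:300*3][:, :400],c(S,280,115,100,110,4)[:384]][0:1]+[c(S,280,115,100,96,4)])
b=np.hstack([c(T,155,120,80,80,5),c(T,325,115,80,80,5)])[:400]
a=a[:384] if a.shape[0]!=384 else a
cv2.imwrite('pics/c0.png',np.vstack([a[:300],b[:300,:a.shape[1]]]) if 0 else cv2.resize(np.vstack([a,b[:, :a.shape[1]]]),None,fx=.75,fy=.75))
print(atz('top',(200,166),0),atz('top',(368,163),0.2),atz('top',(368,100),0.2),atz('top',(400,163),.2))
for n in('side','top'):
  c_,k,_=None,0,0
  print(n,'rack axis px',proj(n,np.array([[0,0,0.]])))
E
```

```text
[0.6341 0.2456 0.    ] [ 0.6027 -0.2649  0.2   ] [ 0.7887 -0.2661  0.2   ] [ 0.6044 -0.3547  0.2   ]
side rack axis px [[536.9097 415.2338]]
top rack axis px [[271.3043 376.9555]]
```

View pics/c0.png

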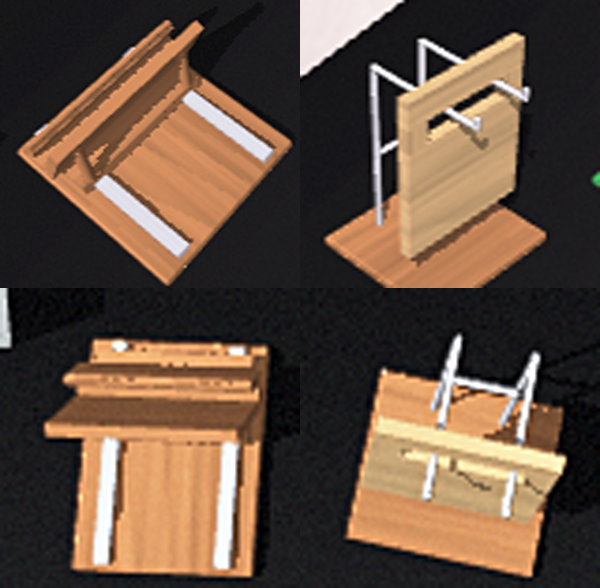

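```bash
cat > fit.py <<'E'
from h import *
from scipy.optimize import least_squares
SR=lambda x,y:(122+x/2.25,272+y/2.25); TR=lambda x,y:(155+x/3.75,120+(y-288)/3.75)
SH=lambda x,y:(280+(x-300)/3,115+y/3); TH=lambda x,y:(325+(x-300)/3.75,115+(y-288)/3.75)
def T(p,X):
    c,s=np.cos(p[3]),np.sin(p[3]);X=np.asarray(X,float)
    return np.stack([c*X[:,0]-s*X[:,1],s*X[:,0]+c*X[:,1],X[:,2]],1)+p[:3]
def fit(obs,p0,free):
    ns=[o[0] for o in obs];X=np.array([o[2] for o in obs]);px=np.array([o[1] for o in obs])
    def r(q):
        p=np.array(p0,float);p[free]=q;W=T(p,X)
        return np.concatenate([proj(n,w)[0]-u for n,w,u in zip(ns,W,px)])
    s=least_squares(r,np.array(p0,float)[free],loss='soft_l1');p=np.array(p0,float);p[free]=s.x
    print(p,np.degrees(p[3]));print(r(s.x).reshape(-1,2).round(1).tolist());return p
E
cat > m1.py <<'E'
from fit import *
b=.012
rk=[('side',SR(18,150),(.1,.075,b)),('side',SR(168,278),(-.1,.075,b)),('side',SR(292,145),(-.1,-.075,b)),
('top',TR(73,568),(-.1,.075,b)),('top',TR(252,573),(-.1,-.075,b)),('top',TR(268,345),(.1,-.075,b)),('top',TR(92,341),(.1,.075,b))]
print('rack');R=fit(rk,[.63,.245,0,0],[0,1,3])
R=fit(rk,[.63,.245,0,0],[0,1,2,3])
h=.17
bd=[('side',SH(398,95),(.006,.07,h)),('side',SH(411,99),(-.006,.07,h)),('side',SH(514,33),(.006,-.07,h)),('side',SH(524,38),(-.006,-.07,h)),
('side',SH(412,257),(-.006,.07,0)),('side',SH(400,250),(.006,.07,0)),('side',SH(517,190),(-.006,-.07,0)),
('top',TH(380,417),(.006,.07,h)),('top',TH(378,430),(-.006,.07,h)),('top',TH(566,456),(.006,-.07,h)),('top',TH(563,468),(-.006,-.07,h))]
print('board');B=fit(bd,[.6,-.26,.058,-.15],[0,1,2,3])
hg=[('side',SH(325,240),(.095,.08,b)),('side',SH(547,236),(-.055,-.08,b)),
('top',TH(347,538),(-.055,.08,b)),('top',TH(532,573),(-.055,-.08,b)),('top',TH(563,408),(.095,-.08,b)),('top',TH(382,371),(.095,.08,b)),
('side',SH(480,120),(-.055,.03,.208)),('side',SH(527,90),(-.055,-.03,.208))]
print('hanger');H=fit(hg,[.6,-.26,0,-.15],[0,1,2,3])
np.savez('p.npz',R=R,B=B,H=H)
E
python3 m1.py
python3 - <<'E'
from fit import *
R=np.load('p.npz')['R'];R[2]=0
S=cv2.imread('pics/side0.png');I=cv2.imread('pics/top0.png')
u=np.array([-.5,0,.866]);n=np.array([.866,0,.5])
out=[]
for nm,im,(x,y,w,h),s in(('side',S,(122,272,135,128),2.8),('top',I,(160,125,76,76),4.7)):
    im=im[y:y+h,x:x+w];im=cv2.resize(im,None,fx=s,fy=s,interpolation=cv2.INTER_CUBIC)
    for d,col in((-.012,(0,0,255)),(0,(0,255,0)),(.012,(255,0,0))):
        for a,bb in((.095,-.01725),(.095,-.00725),(.03,.00725),(.037,.01725)):
            m=np.array([.04+d,0,.045])+a*u+bb*n
            q=(proj(nm,T(R,[m+[0,.075,0],m-[0,.075,0]]))-[x,y])*s
            cv2.line(im,tuple(int(v) for v in q[0]),tuple(int(v) for v in q[1]),col,1)
    out.append(im[:350,:378])
hh=min(o.shape[0] for o in out)
cv2.imwrite('pics/ov.png',np.hstack([o[:hh] for o in out]))
E
```

```text
rack
[ 0.6359  0.2417  0.     -0.0177] -1.013749569220712
[[-0.3, -0.6], [0.0, 1.1], [0.7, -3.4], [-0.6, 0.2], [-0.0, 0.5], [-0.1, -0.2], [-0.3, -0.9]]
[ 0.6379  0.242  -0.0062 -0.0199] -1.1395794257371532
[[0.1, 0.3], [-0.2, 1.9], [0.3, -2.2], [-0.2, -0.1], [0.2, 0.3], [0.3, -0.2], [0.2, -0.9]]
board
[ 0.6148 -0.2696  0.057  -0.2034] -11.655178929080101
[[0.2, 0.4], [-0.7, 1.1], [0.3, -0.6], [0.4, -0.4], [-0.5, 0.1], [0.4, 0.3], [-0.9, -0.7], [0.0, -0.5], [-0.3, 0.1], [0.3, -0.1], [0.3, 0.9]]
hanger
[ 0.6294 -0.2803 -0.0065 -0.1881] -10.775318217951646
[[0.3, -0.1], [0.0, -0.7], [-0.0, -0.2], [0.3, 0.6], [0.1, -0.2], [-0.4, -0.2], [-0.2, 0.2], [-0.0, 0.3]]
```

View pics/ov.png

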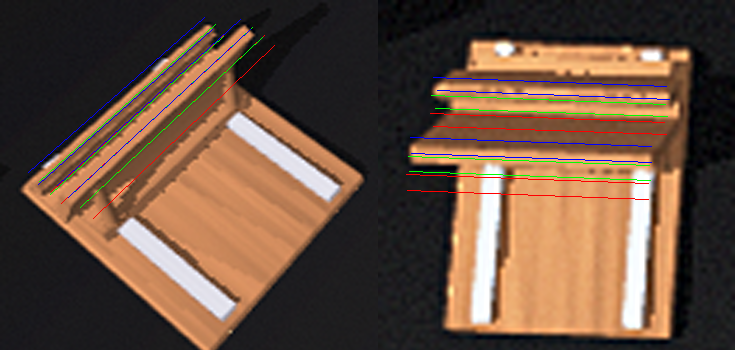

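The job's hanger is the wood and chrome one at top (368,163) and side (326,173). Its look-alikes are green at (443,219) and black at (355,259). The crop confirms the board hangs on the chrome one. The rack is at top (200,166), and its rest leans towards the robot. Next I'll refine the slot position and plan the reach.

```bash
cat > go.py <<'E'
import sys
from h import *
from scipy.spatial.transform import Rotation as Ro
def go(x,y,z,yaw):
    s=bot.read_state();R=Ro.from_euler('xyz',s['ee_rot'],degrees=True)
    d=R.inv().apply(np.array([x,y,z])-s['eef_pos'])*100
    r=-((yaw-s['ee_rot'][2]+180)%360-180)
    print('t',s['time'],'lin cm',d,'roll rad',np.radians(r),'rows>=',max(np.linalg.norm(d)/4.17,abs(r)/7.16))
if __name__=='__main__': go(*map(float,sys.argv[1:5]))
E
python3 go.py .43 .17 .34 120
python3 go.py .43 .17 .34 120
python3 - <<'E'
from fit import *
# rest outer top edge ends and inner; from ov.png clicks
s=lambda x,y:(122+x/2.8,272+y/2.8); t=lambda x,y:(160+(x-378)/4.7,125+y/4.7)
u=np.array([-.5,0,.866]);n=np.array([.866,0,.5])
print(tri('top',t(411,163),'side',s(70,218)),tri('top',t(652,168),'side',s(256,34)))
R=np.load('p.npz')['R'];
for z0 in(0,-.006):
  R2=R.copy();R2[2]=z0;R2[0]=.636 if z0==0 else .638
  q=np.array([.04,0,.045])+.095*u-.01725*n
  print(T(R2,[q+[0,.075,0],q-[0,.075,0]]))
E
```

```text
t 0.7 lin cm [-33.5983 -33.2373 -10.3386] roll rad 0.6663929924608943 rows>= 11.60148572927323
t 0.7 lin cm [-33.5983 -33.2373 -10.3386] roll rad 0.6663929924608943 rows>= 11.60148572927323
(array([0.6276, 0.3225, 0.1014]), np.float64(0.0017860733605656375)) (array([0.6223, 0.1669, 0.1158]), np.float64(0.0012461635142337))
[[0.6151 0.3174 0.1186]
 [0.6121 0.1674 0.1186]]
[[0.6171 0.3174 0.1126]
 [0.6141 0.1674 0.1126]]
```

Request:
arm_command(
  linear=[
    [0, 0, -3],
    [-2, -2, -6],
    [-4.5, -4.5, -9],
    [-7, -7, -10.3],
    [-9.5, -9.5, -10.3],
    [-12, -12, -10.3],
    [-14.5, -14.5, -10.3],
    [-17, -17, -10.3],
  ],
  roll=[0.04, 0.08, 0.12, 0.16, 0.2, 0.25, 0.29, 0.33],
  hand=[0.5, 0.5, 0.5, 0.5, 0.5, 0.5, 0.5, 0.5],
)

```text
time: 1.37
eef_pos: [0.3367, 0.3807, 0.34]
ee_rot: [179.9, -0.0, 139.2]
contact_force: [1.2, 0.4, 0.4]
opening: 0.498
finger_force: 0.0
```

```bash
python3 go.py .47 .1 .34 110
```

```text
t 1.3667 lin cm [-28.4452 -12.5158  -0.0204] roll rad 0.508866897499344 rows>= 7.452492122335976
```

Request:
arm_command(
  linear=[
    [-3.5, -1.6, 0],
    [-7, -3.1, 0],
    [-10.5, -4.7, 0],
    [-14, -6.2, 0],
    [-17.5, -7.8, 0],
    [-21, -9.4, 0],
    [-24.5, -11, 0],
    [-28.4, -12.5, 0],
  ],
  roll=[0.06, 0.12, 0.19, 0.25, 0.31, 0.38, 0.44, 0.51],
  hand=[0.5, 0.5, 0.5, 0.5, 0.5, 0.5, 0.5, 0.5],
)

```text
time: 2.03
eef_pos: [0.4699, 0.1011, 0.3401]
ee_rot: [179.9, -0.1, 109.9]
contact_force: [1.2, 0.2, -0.3]
opening: 0.503
finger_force: 0.0
```

```bash
python3 go.py .6148 -.2696 .32 78.35
```

```text
t 2.0333 lin cm [-39.787    0.9857   1.9714] roll rad 0.5512166944934062 rows>= 9.555867970867308
```

Request:
arm_command(
  linear=[
    [-3.8, 0.1, 0],
    [-7.6, 0.2, 0],
    [-11.4, 0.3, 0],
    [-15.2, 0.4, 0],
    [-19, 0.5, 0],
    [-22.8, 0.6, 0],
    [-26.6, 0.7, 0],
    [-30, 0.75, 0],
  ],
  roll=[0.07, 0.14, 0.21, 0.28, 0.35, 0.42, 0.49, 0.55],
  hand=[0.5, 0.5, 0.5, 0.5, 0.5, 0.5, 0.5, 0.5],
)

```text
time: 2.7
eef_pos: [0.5802, -0.179, 0.3398]
ee_rot: [180.0, 0.0, 78.3]
contact_force: [-0.2, 0.3, -0.3]
opening: 0.498
finger_force: 0.0
```

```bash
python3 go.py .6148 -.2696 .30 78.35
```

```text
t 2.7 lin cm [-8.174   5.2166  3.9895] roll rad -0.0004789527244542383 rows>= 2.514481131317445
```

Request:
arm_command(
  linear=[
    [-2.7, 1.7, 0.5],
    [-5.4, 3.4, 1],
    [-8.17, 5.22, 2],
    [-8.17, 5.22, 4],
    [-8.17, 5.22, 4],
  ],
  roll=[0, 0, 0, 0, 0],
  hand=[0.5, 0.5, 0.5, 0.5, 0.5],
)

```text
time: 3.12
eef_pos: [0.6128, -0.2686, 0.2956]
ee_rot: [-179.6, 0.0, 78.3]
contact_force: [-1.1, 1.3, -1.2]
opening: 0.501
finger_force: 0.0
```

```bash
python3 go.py .6148 -.2696 .216 78.35; python3 - <<'E'
from h import *
T=optics.camera('top');S=optics.camera('side');c=lambda I,x,y:cv2.resize(I[y:y+100,x:x+100],None,fx=4,fy=4,interpolation=cv2.INTER_CUBIC)
cv2.imwrite('pics/g.png',np.hstack([c(S,280,95),c(T,325,100)]))
E
```

```text
t 3.1167 lin cm [-0.0549  0.2659  7.9581] roll rad -0.00018091693940926946 rows>= 1.9095332214763583
```

View pics/g.png

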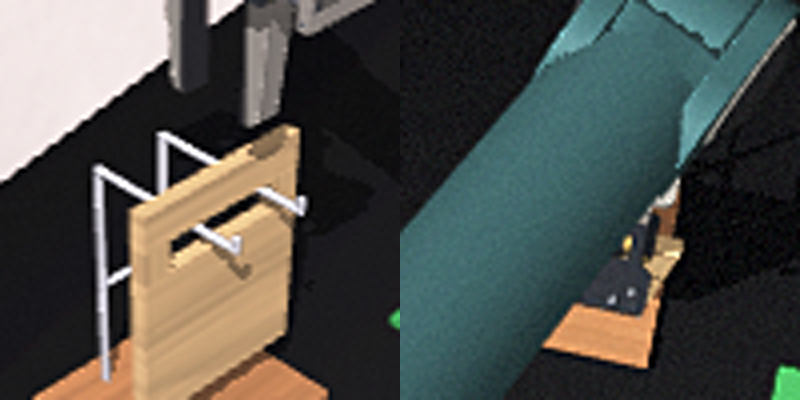

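The side view shows the open fingers straddling the board's top bar between the prongs, with tips at crop (187,90) and (260,122). I'll descend and close gently.

Request:
arm_command(
  linear=[
    [0, 0.2, 2.5],
    [0, 0.2, 5],
    [0, 0.2, 7],
    [0, 0.2, 7.9],
    [0, 0.2, 7.9],
    [0, 0.2, 7.9],
  ],
  roll=[0, 0, 0, 0, 0, 0],
  hand=[0.5, 0.5, 0.5, 0.5, 0.5, 0.5],
)

```text
time: 3.72
eef_pos: [0.6174, -0.2669, 0.222]
ee_rot: [179.9, -0.0, 78.6]
contact_force: [-0.1, 0.2, -0.5]
opening: 0.499
finger_force: 0.0
```

Request:
arm_command(
  linear=[
    [0, 0, 0],
    [0, 0, 0],
    [0, 0, 0],
    [0, 0, 0],
    [0, 0, 0],
    [0, 0, 0],
    [0, 0, 0],
    [0, 0, 0],
  ],
  roll=[0, 0, 0, 0, 0, 0, 0, 0],
  hand=[0.3, 0.2, 0.1, 0.05, 0.05, 0.05, 0.05, 0.05],
  squeeze=20,
)

```text
time: 4.38
eef_pos: [0.6164, -0.2677, 0.221]
ee_rot: [-180.0, -0.0, 78.5]
contact_force: [-2.2, 0.7, 3.5]
opening: 0.126
finger_force: 20.0
```

```bash
python3 - <<'E'
from h import *
s=bot.read_state();print(s['contact_force'],s['eef_pos'],s['ee_rot'],s['ft_torque'])
E
```

```text
[-2.1671  0.6575  3.4603] [ 0.6164 -0.2677  0.221 ] [-179.9927   -0.0109   78.5264] [ 0.0909  0.5733 -0.0115]
```

Request:
arm_command(
  linear=[
    [0, 0, -0.4],
    [0, 0, -0.9],
    [0, 0, -1.3],
    [0, 0, -1.3],
    [0, 0, -1.3],
  ],
  roll=[0, 0, 0, 0, 0],
  hand=[0.05, 0.05, 0.05, 0.05, 0.05],
  squeeze=35,
)

```text
time: 4.8
eef_pos: [0.6168, -0.2677, 0.2338]
ee_rot: [180.0, 0.0, 78.5]
contact_force: [0.8, 1.0, -2.0]
opening: 0.13
finger_force: 35.0
```

Request:
arm_command(
  linear=[
    [0, -1, 0],
    [0, -2.5, 0],
    [0, -4, 0],
    [0, -5.5, 0],
    [0, -7, 0],
    [0, -8.5, 0],
    [0, -9.5, 0],
    [0, -9.5, 0],
  ],
  roll=[0, 0, 0, 0, 0, 0, 0, 0],
  hand=[0.05, 0.05, 0.05, 0.05, 0.05, 0.05, 0.05, 0.05],
)

```text
time: 5.47
eef_pos: [0.5217, -0.2486, 0.2336]
ee_rot: [-179.9, -0.1, 78.5]
contact_force: [0.1, -0.2, -2.9]
opening: 0.128
finger_force: 35.0
```

```bash
python3 go.py .5 -.1 .34 85;python3 - <<'E'
from h import *
S=optics.camera('side')
cv2.imwrite('pics/g2.png',S)
E
```

```text
t 5.4667 lin cm [ 14.1393  -5.1088 -10.6217] roll rad -0.11403108384051269 rows>= 4.414301051896713
```

View pics/g2.png

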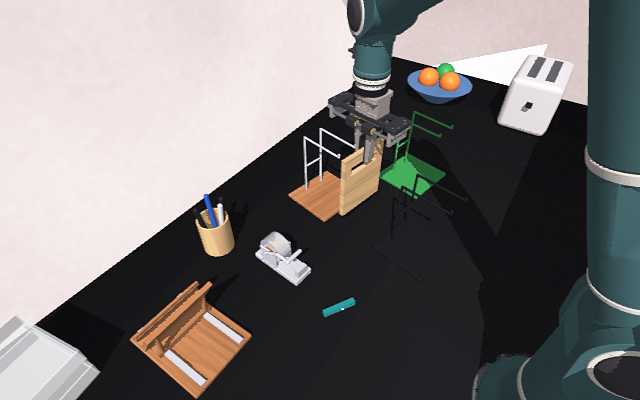

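The board at side (360,180) is held clear of the chrome prongs. I'll lift it and carry it over to the rack.

Request:
arm_command(
  linear=[
    [0, -0.5, -2.5],
    [1.5, -1.5, -5.5],
    [4, -2.5, -8.5],
    [7, -3.5, -11],
    [9.5, -4.2, -12.5],
    [12, -4.8, -12.6],
    [14, -5.1, -12.6],
    [15, -5.1, -12.6],
  ],
  roll=[0, -0.02, -0.04, -0.06, -0.08, -0.1, -0.12, -0.12],
  hand=[0.05, 0.05, 0.05, 0.05, 0.05, 0.05, 0.05, 0.05],
)

```text
time: 6.18
eef_pos: [0.5044, -0.0882, 0.3602]
ee_rot: [179.9, -0.1, 85.7]
contact_force: [-0.5, -0.1, -2.1]
opening: 0.129
finger_force: 35.0
```

```bash
python3 go.py .6 .1 .36 89
```

```text
t 6.1833 lin cm [19.4852  8.119   0.0683] roll rad -0.057824880177999936 rows>= 5.062132955078528
```

Request:
arm_command(
  linear=[
    [2.5, 1, 0],
    [5.3, 2.2, 0],
    [8, 3.3, 0],
    [10.8, 4.5, 0],
    [13.5, 5.6, 0],
    [16, 6.7, 0],
    [18.5, 7.8, 0],
    [19.5, 8.1, 0],
  ],
  roll=[-0.01, -0.02, -0.03, -0.04, -0.05, -0.06, -0.06, -0.06],
  hand=[0.05, 0.05, 0.05, 0.05, 0.05, 0.05, 0.05, 0.05],
)

```text
time: 6.85
eef_pos: [0.6016, 0.1004, 0.3584]
ee_rot: [-180.0, -0.0, 89.1]
contact_force: [-0.2, 1.1, -2.3]
opening: 0.132
finger_force: 35.0
```

```bash
python3 go.py .68 .242 .36 89
```

```text
t 6.85 lin cm [14.2871  7.607  -0.1625] roll rad 0.0009316766599941781 rows>= 3.88174242466336
```

Request:
arm_command(
  linear=[
    [2, 1.2, 0],
    [4.5, 2.5, 0],
    [7.5, 4, 0],
    [10.3, 5.5, 0],
    [12.5, 6.8, 0],
    [14.3, 7.6, 0],
    [14.3, 7.6, 0],
    [14.3, 7.6, 0],
  ],
  roll=[0, 0, 0, 0, 0, 0, 0, 0],
  hand=[0.05, 0.05, 0.05, 0.05, 0.05, 0.05, 0.05, 0.05],
)

```text
time: 7.52
eef_pos: [0.6789, 0.2378, 0.3581]
ee_rot: [-179.9, 0.1, 88.9]
contact_force: [-0.1, -0.4, -2.8]
opening: 0.126
finger_force: 35.0
```

```bash
python3 - <<'E'
from h import *
s=bot.read_state();print(s['eef_pos'],s['ee_rot'],s['contact_force'])
T=optics.camera('top');S=optics.camera('side');c=lambda I,x,y:cv2.resize(I[y:y+160,x:x+130],None,fx=3,fy=3,interpolation=cv2.INTER_CUBIC)
cv2.imwrite('pics/r.png',np.hstack([c(S,110,190),c(T,140,80)]))
E
```

```text
[0.6789 0.2378 0.3581] [-179.9249    0.1185   88.8787] [-0.0762 -0.4377 -2.7512]
```

View pics/r.png

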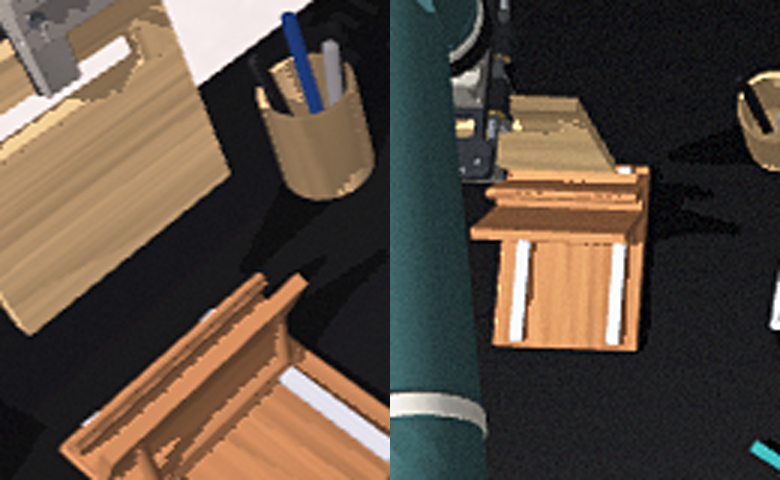

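```bash
python3 - <<'E'
from fit import *
s=lambda x,y:(110+x/3,190+y/3); t=lambda x,y:(140+(x-390)/3,80+y/3)
print(tri('side',s(229,175),'top',t(612,172)))
h=.17
fit([('side',s(28,334),(-.006,.07,0)),('side',s(229,175),(-.006,-.07,0)),('top',t(612,172),(-.006,-.07,0)),('top',t(578,97),(.006,-.07,h))],[.679,.238,.195,-.02],[0,1,2,3])
# rack refined with new crop
b=.012;u=np.array([-.5,0,.866]);n=np.array([.866,0,.5])
o=[('top',t(494,345),(-.1,.075,b)),('top',t(637,350),(-.1,-.075,b)),('side',s(62,447),(.1,.075,b)),
('top',t(650,168),(.1,-.075,b))]
fit(o,[.637,.242,0,-.02],[0,1,3])
E
```

```text
(array([0.67  , 0.168 , 0.1958]), np.float64(0.00011550067925730157))
[ 0.6787  0.237   0.195  -0.0306] -1.7551038632185438
[[-0.2, 0.2], [0.2, -0.1], [0.3, -0.1], [-0.2, 0.0]]
[ 0.634   0.2409  0.     -0.0121] -0.6954551545258839
[[-0.4, 0.6], [0.3, 0.4], [-0.1, -0.4], [-0.2, -0.6]]
```

```bash
python3 - <<'E'
from fit import *
t=lambda x,y:(140+(x-390)/3,80+y/3)
for p in((471,239),(628,242)): print('outer',atz('top',t(*p),.1186))
for p in((490,190),(640,197)): print('lip top?',atz('top',t(*p),.085))
E
python3 go.py .667 .241 .275 89.1
```

```text
outer [0.6226 0.3169 0.1186]
outer [0.6224 0.1638 0.1186]
lip top? [0.6824 0.3112 0.085 ]
lip top? [0.6781 0.1602 0.085 ]
t 7.6167 lin cm [ 0.524  -1.1952  8.4261] roll rad -0.00678936055214514 rows>= 2.0447313978906054
```

Request:
arm_command(
  linear=[
    [0.2, -0.4, 2],
    [0.4, -0.8, 4],
    [0.5, -1.2, 6.5],
    [0.5, -1.2, 8.4],
    [0.5, -1.2, 9.5],
    [0.5, -1.2, 10.4],
    [0.5, -1.2, 10.9],
    [0.5, -1.2, 11.2],
  ],
  roll=[-0.007, -0.007, -0.007, -0.007, -0.007, -0.007, -0.007, -0.007],
  hand=[0.05, 0.05, 0.05, 0.05, 0.05, 0.05, 0.05, 0.05],
)

```text
time: 8.28
eef_pos: [0.6671, 0.2424, 0.2479]
ee_rot: [180.0, -0.0, 89.2]
contact_force: [-0.5, 0.3, -2.4]
opening: 0.125
finger_force: 35.0
```

Request:
arm_command(
  linear=[
    [0, 0, 0.3],
    [0, 0, 0.6],
    [0, 0, 0.6],
  ],
  roll=[0, 0, 0],
  hand=[0.05, 0.05, 0.05],
)

```text
time: 8.53
eef_pos: [0.6667, 0.243, 0.2416]
ee_rot: [180.0, -0.0, 89.2]
contact_force: [0.7, 0.0, -1.5]
opening: 0.127
finger_force: 35.0
```

Request:
arm_command(
  linear=[
    [0, -0.1, 0],
    [0, -0.2, 0],
    [0, -0.2, 0],
  ],
  roll=[0, 0, 0],
  hand=[0.05, 0.05, 0.05],
)

```text
time: 8.78
eef_pos: [0.6647, 0.2431, 0.242]
ee_rot: [180.0, -0.0, 89.3]
contact_force: [0.6, -0.6, -2.5]
opening: 0.128
finger_force: 35.0
```

Request:
arm_command(
  linear=[
    [0, -0.1, 0],
    [0, -0.2, 0],
    [0, -0.2, 0],
  ],
  roll=[0, 0, 0],
  hand=[0.05, 0.05, 0.05],
)

```text
time: 9.03
eef_pos: [0.6634, 0.243, 0.2422]
ee_rot: [179.9, -0.0, 89.2]
contact_force: [1.9, 0.4, -1.4]
opening: 0.129
finger_force: 35.0
```

Request:
arm_command(
  linear=[
    [0, -0.1, 0],
    [0, -0.2, 0],
    [0, -0.2, 0],
  ],
  roll=[0, 0, 0],
  hand=[0.05, 0.05, 0.05],
)

```text
time: 9.28
eef_pos: [0.6619, 0.2429, 0.2423]
ee_rot: [179.8, -0.0, 89.2]
contact_force: [5.7, -0.6, -1.9]
opening: 0.133
finger_force: 35.0
```

Request:
arm_command(
  linear=[
    [0, 0.2, 0],
    [0, 0.5, 0],
    [0, 0.6, 0.2],
    [0, 0.7, 0.4],
    [0, 0.8, 0.6],
    [0, 0.8, 0.6],
  ],
  roll=[0, 0, 0, 0, 0, 0],
  hand=[0.05, 0.05, 0.05, 0.05, 0.05, 0.05],
)

```text
time: 9.78
eef_pos: [0.6684, 0.2431, 0.2348]
ee_rot: [-179.9, 0.0, 89.2]
contact_force: [2.0, -0.2, -1.1]
opening: 0.13
finger_force: 35.0
```

Request:
arm_command(
  linear=[
    [0, 0.05, 0.15],
    [0, 0.1, 0.3],
    [0, 0.1, 0.4],
    [0, 0.1, 0.4],
  ],
  roll=[0, 0, 0, 0],
  hand=[0.05, 0.05, 0.05, 0.05],
)

```text
time: 10.12
eef_pos: [0.6698, 0.243, 0.2316]
ee_rot: [180.0, -0.0, 89.2]
contact_force: [1.5, 0.4, -1.1]
opening: 0.124
finger_force: 35.0
```

Request:
arm_command(
  linear=[
    [0, 0, 0],
    [0, -0.1, 0],
    [0, -0.3, 0],
    [0, -0.6, 0],
    [0, -0.9, 0],
    [0, -1.3, 0],
    [0, -1.3, 0],
  ],
  roll=[0, 0, 0, 0, 0, 0, 0],
  hand=[0.17, 0.2, 0.25, 0.3, 0.35, 0.4, 0.4],
)

```text
time: 10.7
eef_pos: [0.6556, 0.2434, 0.2316]
ee_rot: [-179.9, -0.0, 89.3]
contact_force: [0.2, 0.4, -0.1]
opening: 0.399
finger_force: 0.1
```

```bash
python3 - <<'E'
from h import *
s=bot.read_state();print(s['eef_pos'],s['ee_rot'],s['contact_force'])
T=optics.camera('top');S=optics.camera('side');c=lambda I,x,y:cv2.resize(I[y:y+160,x:x+130],None,fx=3,fy=3,interpolation=cv2.INTER_CUBIC)
cv2.imwrite('pics/r2.png',np.hstack([c(S,110,220),c(T,140,80)]))
E
```

```text
[0.6556 0.2434 0.2316] [-179.9421   -0.0143   89.2805] [ 0.2253  0.397  -0.1451]
```

View pics/r2.png

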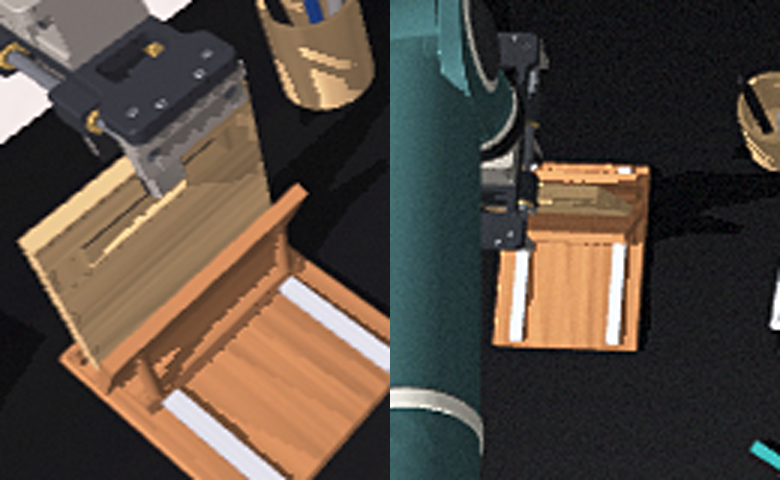

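The board's lower edge is in the slot mouth, with its top in the loose cage at side crop (150,170). Next I'll lean it back with the +x finger.

Request:
arm_command(
  linear=[
    [0, -0.5, 0],
    [0, -1, 0.2],
    [0, -1.5, 0.4],
    [0, -2, 0.6],
    [0, -2.5, 0.8],
    [0, -3, 1],
    [0, -3, 1],
  ],
  roll=[0, 0, 0, 0, 0, 0, 0],
  hand=[0.45, 0.5, 0.5, 0.5, 0.5, 0.5, 0.5],
)

```text
time: 11.38
eef_pos: [0.6254, 0.2438, 0.2212]
ee_rot: [-179.9, -0.0, 89.3]
contact_force: [-0.4, 0.5, -0.2]
opening: 0.499
finger_force: 0.0
```

Request:
arm_command(
  linear=[
    [0, -0.4, 0.2],
    [0, -0.8, 0.4],
    [0, -1.2, 0.6],
    [0, -1.6, 0.8],
    [0, -2, 1],
    [0, -2, 1],
  ],
  roll=[0, 0, 0, 0, 0, 0],
  hand=[0.5, 0.5, 0.5, 0.5, 0.5, 0.5],
)

```text
time: 11.88
eef_pos: [0.6056, 0.2439, 0.2111]
ee_rot: [-179.9, 0.0, 89.3]
contact_force: [0.0, -0.1, -0.2]
opening: 0.502
finger_force: 0.0
```

```bash
python3 - <<'E'
from h import *
T=optics.camera('top');S=optics.camera('side');c=lambda I,x,y:cv2.resize(I[y:y+160,x:x+130],None,fx=3,fy=3,interpolation=cv2.INTER_CUBIC)
cv2.imwrite('pics/r3.png',np.hstack([c(S,110,220),c(T,140,80)]))
E
```

```text
(no output)
```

View pics/r3.png

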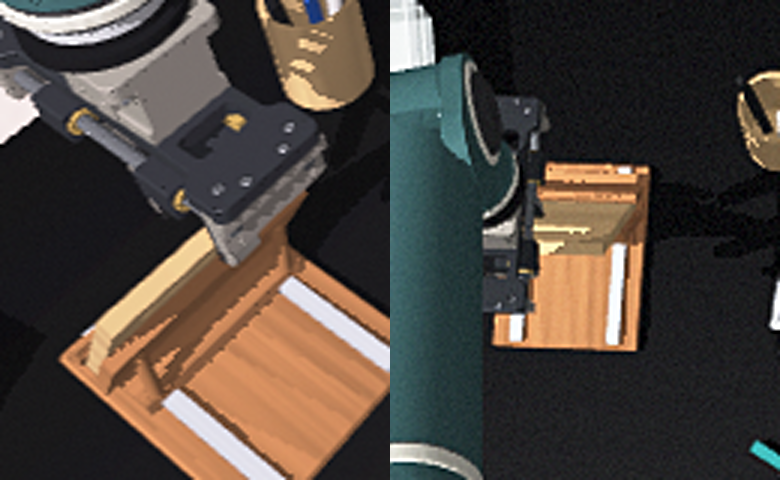

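The board now leans on the rest, with its top edge at top crop (570,240). I'll retract straight up, then clear the view and measure.

Request:
arm_command(
  linear=[
    [0, 0, -1.5],
    [0, 0, -4],
    [0, 0, -7],
    [0, 0, -10],
    [0, 0, -13],
    [-3, 0, -14],
    [-7, -1, -14],
    [-11, -2, -14],
  ],
  roll=[0, 0, 0, 0, 0, 0, 0, 0],
  hand=[0.5, 0.5, 0.5, 0.5, 0.5, 0.5, 0.5, 0.5],
)

```text
time: 12.65
eef_pos: [0.5856, 0.1334, 0.3525]
ee_rot: [179.9, -0.0, 89.4]
contact_force: [0.3, -1.8, -0.4]
opening: 0.501
finger_force: 0.0
```

Request:
arm_command(
  linear=[
    [-4, -1, 0],
    [-8, -2, 0],
    [-12, -3, 0],
    [-16, -4, 0],
    [-19, -5, 0],
    [-20, -5, 0],
    [-20, -5, 0],
  ],
  roll=[0, 0, 0, 0, 0, 0, 0],
  hand=[0.5, 0.5, 0.5, 0.5, 0.5, 0.5, 0.5],
)

```text
time: 13.23
eef_pos: [0.5323, -0.0688, 0.3525]
ee_rot: [179.9, 0.0, 88.9]
contact_force: [-0.7, 0.7, 0.8]
opening: 0.501
finger_force: 0.0
```

```bash
python3 - <<'E'
from fit import *
R=np.array([.635,.241,0,-.0157]);u=np.array([-.5,0,.866]);n=np.array([.866,0,.5])
T_=optics.camera('top');S=optics.camera('side')
out=[]
for nm,I,x,y in(('side',S,110,240),('top',T_,150,110)):
    im=cv2.resize(I[y:y+150,x:x+130],None,fx=3,fy=3,interpolation=cv2.INTER_CUBIC)
    q=[np.array([.0495,0,.045])+a*u+b*n+[0,c,0] for a,b,c in((.17,.006,.07),(.17,.006,-.07),(.17,-.006,-.07),(.17,-.006,.07))]
    pp=(proj(nm,T(R,q))-[x,y])*3
    print(nm,pp.round(0).tolist())
    for p in pp: cv2.circle(im,tuple(int(v) for v in p),2,(0,0,255),-1)
    out.append(im)
cv2.imwrite('pics/f.png',np.hstack(out))
E
```

```text
side [[101.0, 254.0], [300.0, 76.0], [314.0, 90.0], [117.0, 270.0]]
top [[33.0, 146.0], [185.0, 151.0], [185.0, 163.0], [34.0, 158.0]]
```

View pics/f.png

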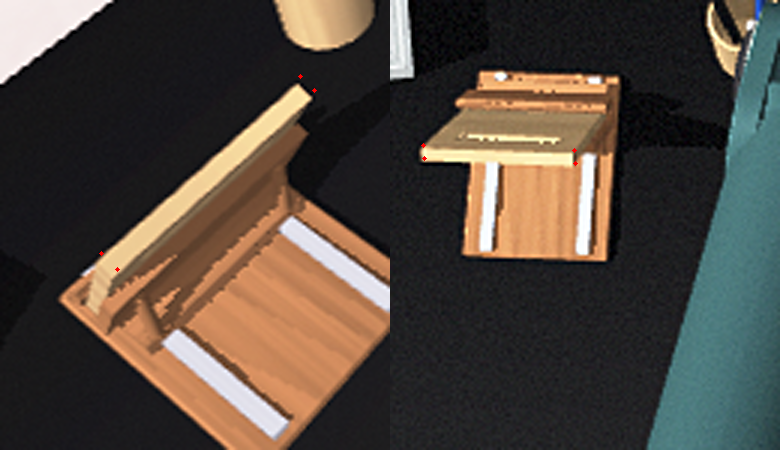

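The picture shows the top-edge corners at the predicted home positions. They match within about 1 px in the top view, and in the side view they are slightly low, never high. The board is therefore home, centred and free of the gripper.

```bash
python3 -c "
from plant import job
print(job.sign_off())"
```

```text
the job is handed in; nothing more can be done
None
```

I lifted the board off the chrome hanger, slid it down into the rack's leaning slot and let go; it looked fully home and centred in the last pictures. I handed the job in at about 13 s, but sign-off gave no verdict.

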